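# Load the perfusion cartridge and clamp it onto its ports

### The arm

A 6-joint arm with a two-finger parallel gripper is mounted at the origin on the work surface. World frame = base frame: x ahead of the robot, y to its left, z up, the work surface at z = 0. Lengths are in m, angles in rad, forces in N, time in s.
With the tool pointing down it reaches from about 0.3 to 0.825 m from the base axis. Payload 5.4 kg.
Tool frame: the origin (TCP) lies at the very end of the fingers, on their centre line; the grasp point (between the pads) lies 19 mm behind it; z points along the fingers, y is the line along which they close (so a half turn about z gives the same grasp; the last joint's range is limited). The gripper opens to 92 mm and grips with 3 to 60 N. Pads are 20 mm wide; open, the fingers measure 128 mm over their backs; the gripper's body (75 mm by 189 mm) begins 69 mm behind the grasp point.
Start: joints at [-0.21, 0.158, 1.597, -0, 1.386, -0.21], TCP at [0.575, -0, 0.215] pointing down, gripper open.
Joint ranges: [-2.91, 2.91], [-0.94, 2.29], [0.18, 2.7], [-1.29, 4.43], [0.17, 2.64], [-3, 3]. Speed limits (rad/s): [2.57, 2.57, 3.14, 3.14, 3.14, 3.14].

### API

Orientations are given as a unit quaternion [x, y, z, w].
In Python, from plant import robot gives the robot as it stands. The module is installed in compiled form; this text tells all that it offers.
- The arm moves only by the tool play_rows, never from a script. Its argument "commands" is a list of rows, each an object of numbers: "rx", "ry", "rz": the turn, a rotation vector about the tool's x, y, z in rad; "tx", "ty", "tz": the shift along the tool's x, y, z in cm; "gripper": the finger opening in cm, from 0 to 9.19. A call has 1 to 10 rows; each row shifts and turns the commanded pose from where the row before left it, along the tool's axes as they then stand; what a row does not reach is not made up. A row lasts 1/8 s, in which the tool goes at most 62.5 mm and 10.7 degrees, less where a joint would pass 70% of its speed; a pose out of reach is approached as far as the arm can. A call is refused whole if a number of a shift passes 6.25 or a number of a turn 0.188, either way. A call with a gripper value outside its range is refused whole. The fingers move at their own pace and stop on an object; the grip force is fixed at half the most. Time passes only in rows, so rows that do not move let the fingers close. It gives the time, the measured TCP pose, the force, the opening and the grip force at its end, in the units of the state.
- robot.get_obs(): the state, without advancing time (a new reading comes with each control period).
- robot.grab_frame(name): name is "scene" or "side" or "wrist"; returns the picture (400x640x3 uint8, blue, green, red); there is no depth.
- robot.get_calibration(name): a dict with "camera_matrix" (3x3 intrinsics, pixels), "position" and "orientation" of the camera in the world; the wrist camera has in their place "T_tool_cam" (4x4, takes a point from camera to tool coordinates, whose origin is the TCP and whose axes are the flange's). Camera axes: x right, y up, looking along -z (the intrinsics and any distortion apply to the point x, -y, -z); pixel columns grow to the right and rows downward; lengths in m; the calibration is good to about 2 mm. A picture is of the moment at which its call begins: read the wrist's pose just before it. get_calibration takes no time and is no camera call.
- robot.job_done(): hands the job in; it is judged then, once.
The state is a dict: "t": time; "joint_pos": joint angles; "joint_velocities": joint speeds; "tau": joint torques, N m; "tcp_pos": TCP position; "orientation": TCP orientation; "force": force on the tool from outside, world axes, zero at the start; "wrist_torque": the same for the moment, N m; "width": opening from 0.0 (shut) to 1.0 (fully open); "grasp_force": force on a finger pad.
Only numpy, scipy, OpenCV 4.12 (cv2) and the standard library are available. Lean on these libraries where they do the work, as an engineer would, in place of code of your own. Each camera call takes 0.05 s, during which the arm holds its last target. There are 200 camera calls.

### The job

Put the perfusion cartridge (the one with the long straight ridge) into the pocket of the perfusion dock, key lug towards the hinge, feeling gently for the pocket, and let go of it there resting on the ports. Then swing the clamp over and press its bar down just until the cartridge is felt to bottom, fully home and level: let the clamp, not the hand, drive it onto the ports, and do not force anything. Leave the clamp shut, and leave the blanking cartridge and the other things on the bench where they are.

Things in the scene. Friction and masses are not known exactly. Their poses are not given: they have to be found in the camera images.
- cartridge: Perfusion cartridge, white and grey plastic, 0.1 to 0.16 kg. Base 76 (x) x 54 (y) x 18 mm, sharp lower edges. On it along x a straight grey ridge 56 long, 14 wide, from 18 to 46 mm above the underside, to hold it by. A key lug (9 long, 12 wide, 12 high) sticks out at the foot of its +x end. Origin: centre of the underside. Stands upright on the bench.
- dock: Perfusion dock, fixed on the bench: white base plate 212 x 124 mm, top 12 mm above the bench, and behind it a white housing 48 mm high. Origin: at bench level below the middle of the pocket's sideways travel. Its +x points from the pocket to hinge and housing; at the -x end the clamp's bar comes down.
- pocket (a point): Nominal middle of the pocket's rim: dock x = 0, y = 0, z = 30 mm. Aluminium, inside 78 (x) x 56 (y) mm, walls 7 mm, no bevel, key slot 18 mm wide in its +x wall. It rides on a stiff cross-slide (gives way at about 14 N) and stands up to 6 mm to either side along the dock's y: this offset is NOT in the measured pose, feel for it with under 15 N.
- ports (a joint): Port plate in the pocket, m pushed down: 0 = up (start; top at dock z = 20 mm, where the cartridge first rests, 10 mm below the rim), 0.006 = hard stop, cartridge home (underside at z = 14, base's top at z = 32 mm). Gives way at about 16 N and stays where it is pushed. Only the clamp should push it.
- clamp (a joint): Angle of the clamp, rad: 0 = shut on a cartridge that is home, grows as the bar swings up and back, to 1.85; starts at 1.6 to 1.8. Steel frame; two rails straddle the ridge, and their rubber feet, 62 mm from the hinge, meet a resting cartridge at about 0.10. The hinge (0.28 N m friction) stays where it is left. Driving home takes 6 to 12 N down on the bar, then it stops hard; over 28 N cracks the cartridge.
- clamp_bar (a point): Middle of the clamp's grip bar: black, round, 12 mm thick, along the dock's y, 154 mm from the hinge axis; 74 mm free between the arms that carry it, 32 mm from bar centre to the frame's cross plate. Shut, it is at x = -92, z = 40 mm in the dock's frame, ahead of the base plate.
- hinge (a point): Middle of the clamp's hinge axis: x = 62, y = 0, z = 40 mm in the dock's frame; the axis runs along the dock's y.
- blank: Bystander: the blanking cartridge, same base as the cartridge but with a round knob (28 mm across, 38 mm high) instead of a ridge. It and the cartridge may stand in each other's place. Origin: centre of its underside.
- wellplate: Bystander: clear six-well plate, 128 x 86 x 19 mm. Origin: centre of its underside.
- dishes: Bystander: two stacked clear dishes, 90 mm across, 32 mm high. Origin: centre of the underside.
- bottle: Bystander: glass bottle, 66 mm across, 150 mm high. Origin: centre of its underside.
- tweezers: Bystander: steel tweezers, 130 mm long, lying flat. Origin: the middle, underside.
Things that resemble listed ones, but are neither listed nor needed, are in the scene too. Leave any purple or red look-alike of the cartridge alone.

How it is judged:
On the way, in this order (a step that is already met when the one before it is completed fails the run):
1. the cartridge stands in the pocket on the raised ports, let go, the clamp still open (x of cartridge in the frame of dock between -0.004 and 0.004 m and y of cartridge in the frame of dock between -0.0085 and 0.0085 m and angle between cartridge's own z axis and vertical below 0.07 rad and angle between the x axis of cartridge and the x axis of dock, either way round below 0.08 rad and z of cartridge in the frame of dock between 0.0165 and 0.0225 m and value of joint clamp above 0.6 rad and contact force between the fingers and cartridge below 0.1 N), for 0.2 s.
2. the clamp is shut and has driven the cartridge home (x of cartridge in the frame of dock between -0.004 and 0.004 m and y of cartridge in the frame of dock between -0.0085 and 0.0085 m and angle between cartridge's own z axis and vertical below 0.07 rad and angle between the x axis of cartridge and the x axis of dock, either way round below 0.08 rad and z of cartridge in the frame of dock below 0.0155 m and value of joint ports above 0.005 m and value of joint clamp below 0.04 rad), for 0.2 s.
At the end, for the whole second after the job is handed in: The cartridge is in the pocket, key lug towards the hinge and level (within 0.07 rad), its underside less than 15.5 mm above the bench level of the dock and the ports pushed down more than 5 of their 6 mm, the clamp shut (angle under 0.04 rad), everything let go and at rest (all of step 2 and linear speed of cartridge below 0.02 m/s and velocity of joint clamp between -0.05 and 0.05 rad/s); the robot touches nothing.
It fails at once if the ports are pushed down more than 2.5 mm while the clamp is still up (driven by hand) (value of joint ports above 0.0025 m and value of joint clamp above 0.4 rad).
It fails at once if the cartridge is forced against the dock by hand with more than 30 N (contact force between cartridge and dock above 30 N and value of joint clamp above 0.4 rad).
It fails at once if the clamp is pressed on the cartridge so hard that it cracks (over 80 N at its feet) (contact force between cartridge and clamp above 80 N).
It fails at once if another thing on the bench is pushed more than 30 mm (distance of any of blank, wellplate, dishes, bottle, tweezers from where it was at the start of the episode above 0.03 m).
It fails at once if the bottle is tipped over (angle between bottle's own z axis and vertical above 0.5 rad).
It also fails if it takes over 64 s, if anything falls off the work surface, if the arm or the gripper's body presses on something with over 40 N, if the wrist force passes 120 N, or if a joint passes its speed limit or range.

## Working session

There is one attempt and no reset: what is moved stays moved. The work goes in short steps, Python scripts to look and compute and a tool call to move; the robot and the scene stay as the last step left them, time stands still between calls to the robot, and variables do not carry over. Pictures are saved under pics/ and viewed, at most 10 in all, crops included, and the job is handed in when it is done.

Besides the shell and the picture viewer there is one more tool, called after "Emit:" by a JSON object that holds its "api" and its "payload". play_rows: Moves the arm, as the interface text tells. Its arguments: {"type":"object","properties":{"commands":{"type":"array","items":{"type":"object","properties":{"rx":{"type":"number"},"ry":{"type":"number"},"rz":{"type":"number"},"tx":{"type":"number"},"ty":{"type":"number"},"tz":{"type":"number"},"gripper":{"type":"number"}}}}},"required":["commands"]}

```bash
mkdir -p pics; cat > h.py <<'E'
import numpy as np, cv2
from plant import robot
from scipy.spatial.transform import Rotation as R
def cam(n, obs=None):
    c=robot.get_calibration(n); K=np.array(c["camera_matrix"])
    if "T_tool_cam" in c:
        T=np.array(c["T_tool_cam"]); W=np.eye(4)
        W[:3,:3]=R.from_quat(obs["orientation"]).as_matrix(); W[:3,3]=obs["tcp_pos"]; T=W@T
    else:
        T=np.eye(4); T[:3,:3]=R.from_quat(c["orientation"]).as_matrix(); T[:3,3]=c["position"]
    return K,T,c
def ray(n,px,obs=None):
    K,T,c=cam(n,obs); d=c.get("distortion"); 
    p=np.linalg.inv(K)@np.array([px[0],px[1],1.]); 
    return T[:3,3], T[:3,:3]@np.array([p[0],-p[1],-p[2]])
def onz(n,px,z,obs=None):
    o,v=ray(n,px,obs); return o+v*(z-o[2])/v[2]
def proj(n,P,obs=None):
    K,T,c=cam(n,obs); q=T[:3,:3].T@(np.array(P)-T[:3,3]); u=K@np.array([q[0],-q[1],-q[2]]); return u[:2]/u[2]
E
python3 - <<'E'
from h import *
o=robot.get_obs(); print({k:np.round(v,3) for k,v in o.items()})
for n in("scene","side","wrist"):
    cv2.imwrite(f"pics/{n}0.png",robot.grab_frame(n)); c=robot.get_calibration(n); print(n,{k:np.round(v,3).tolist() for k,v in c.items()})
E
```

```text
{'t': np.float64(0.0), 'joint_pos': array([-0.21 ,  0.159,  1.598,  0.   ,  1.386, -0.21 ]), 'joint_velocities': array([-0.001, -0.001,  0.001,  0.001, -0.   , -0.001]), 'tau': array([ 0.0000e+00, -3.8557e+01, -3.2210e+01,  7.0000e-02,  3.8000e-02,
       -0.0000e+00]), 'tcp_pos': array([0.574, 0.   , 0.214]), 'orientation': array([ 0.707,  0.707, -0.001, -0.001]), 'force': array([ 0.49 ,  0.266, -0.071]), 'wrist_torque': array([-0.016, -0.013,  0.007]), 'grasp_force': np.float64(0.0), 'width': np.float64(0.998)}
scene {'camera_matrix': [[454.993, 0.0, 319.071], [0.0, 454.993, 198.206], [0.0, 0.0, 1.0]], 'position': [1.004, 0.793, 1.068], 'orientation': [0.091, 0.351, 0.896, 0.255]}
side {'camera_matrix': [[375.879, 0.0, 321.784], [0.0, 375.879, 196.924], [0.0, 0.0, 1.0]], 'position': [0.154, -0.578, 0.609], 'orientation': [0.412, -0.118, -0.271, 0.862]}
wrist {'camera_matrix': [[297.881, 0.0, 318.362], [0.0, 297.881, 195.334], [0.0, 0.0, 1.0]], 'T_tool_cam': [[0.0, 0.961, 0.278, 0.08], [1.0, -0.0, -0.0, 0.001], [-0.0, 0.278, -0.961, -0.17], [0.0, 0.0, 0.0, 1.0]]}
```

View images.

View pics/scene0.png

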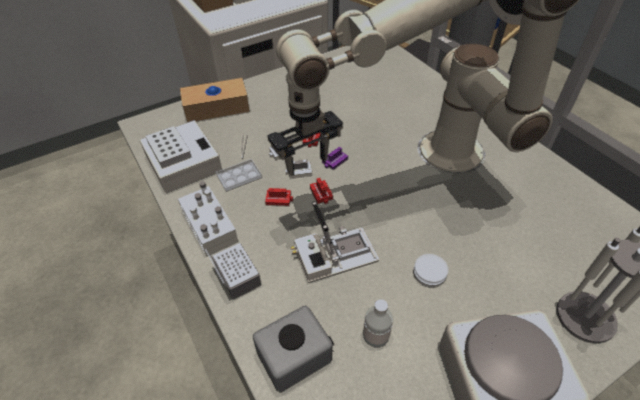

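View pics/side0.png

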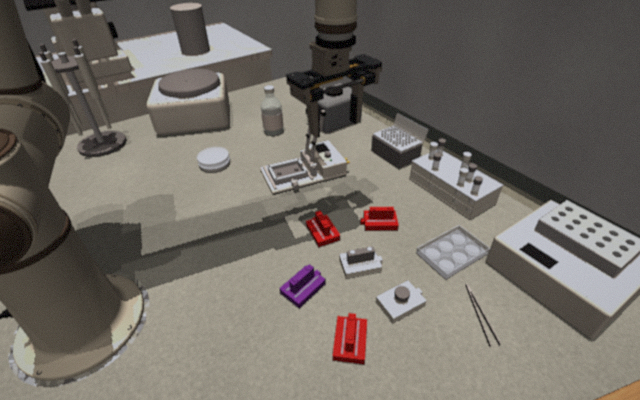

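The scene view shows the dock at (335,253) with its housing on the left. The side view shows the white cartridge with the grey ridge at (361,261) and its lug on the right at about (381,263). The blank is at (402,299), and red and purple look-alikes stand around. I'll get coarse positions next.

```bash
python3 - <<'E'
from h import *
P=lambda n,px,z:print(n,px,z,onz(n,px,z).round(3))
P("side",(362,252),.046);P("side",(361,263),.018);P("side",(381,263),.012)
P("side",(402,299),.018)
for px in((260,177),(347,172),(308,155),(273,190)):P("side",px,.012)
P("side",(287,170),.03)
for px in((378,262),(302,239),(311,278),(360,231)):P("scene",px,.012)
P("scene",(349,245),.03)
for n in("side","scene"):
  im=cv2.imread(f"pics/{n}0.png")
  x,y,w,h=(250,90,170,200) if n=="side" else (260,140,150,150)
  cv2.imwrite(f"pics/{n}0c.png",cv2.resize(im[y:y+h,x:x+w],None,fx=3 if n=="side" else 4,fy=3 if n=="side" else 4,interpolation=cv2.INTER_CUBIC))
E
```

```text
side (362, 252) 0.046 [ 0.502 -0.193  0.046]
side (361, 263) 0.018 [ 0.498 -0.196  0.018]
side (381, 263) 0.012 [ 0.535 -0.216  0.012]
side (402, 299) 0.018 [ 0.505 -0.308  0.018]
side (260, 177) 0.012 [0.47  0.201 0.012]
side (347, 172) 0.012 [0.674 0.081 0.012]
side (308, 155) 0.012 [0.634 0.216 0.012]
side (273, 190) 0.012 [0.471 0.13  0.012]
side (287, 170) 0.03 [0.534 0.163 0.03 ]
scene (378, 262) 0.012 [0.501 0.251 0.012]
scene (302, 239) 0.012 [0.64  0.069 0.012]
scene (311, 278) 0.012 [0.686 0.197 0.012]
scene (360, 231) 0.012 [0.48  0.134 0.012]
scene (349, 245) 0.03 [0.544 0.17  0.03 ]
```

View pics/side0c.png

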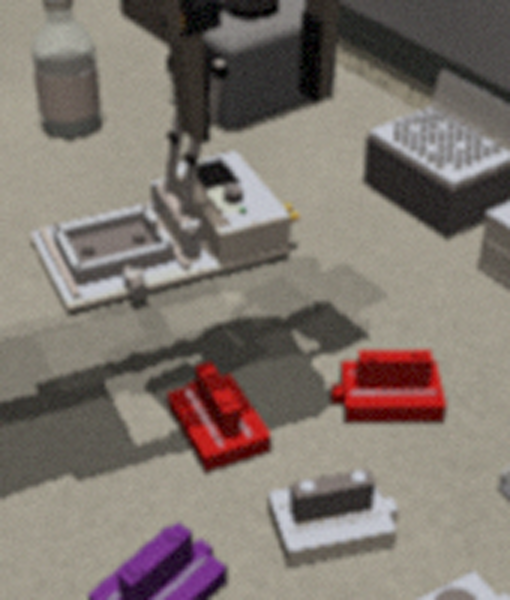

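The crop confirms the lug is on the right end of the white cartridge at about (393,513) in the crop. The dock has its pocket on the left and its housing on the right. I'll move over the cartridge to look closer.

Emit:
{"api": "play_rows", "payload": {"commands": [{"tx": -4.9, "ty": -1.8}, {"tx": -4.9, "ty": -1.8}, {"tx": -4.9, "ty": -1.8}, {"tx": -4.8, "ty": -2.0}, {"rz": -0.186}, {"rz": -0.186}, {"rz": -0.186}, {"rz": -0.186}, {"rz": -0.186}, {"rz": -0.186}]}}

```text
$.commands[0]: bad value
```

```bash
python3 - <<'E'
from h import *
o=robot.get_obs(); im=robot.grab_frame("wrist"); cv2.imwrite("pics/w1.png",im); np.save("w1.npy",o,allow_pickle=True)
print(o["t"],o["tcp_pos"].round(4),R.from_quat(o["orientation"]).as_matrix().round(3).tolist(),o["joint_pos"].round(2),o["force"].round(2))
E
```

```text
0.15 [5.745e-01 1.000e-04 2.138e-01] [[-0.0, 1.0, -0.001], [1.0, 0.0, 0.0], [0.0, -0.001, -1.0]] [-0.21  0.16  1.6  -0.    1.39 -0.21] [-0.11 -0.03  0.33]
```

View pics/w1.png

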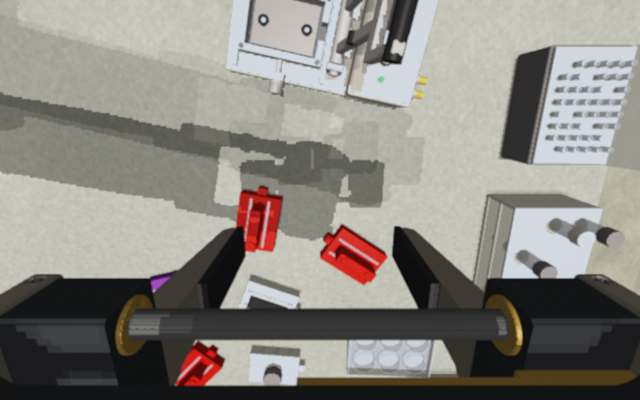

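The wrist view shows the pocket's port plate around (285,25) and the housing on the right. The red look-alikes are in the middle and the cartridge is half hidden at (265,295). The move was refused, so I'll retry with all keys given.

Emit:
{"api": "play_rows", "payload": {"commands": [{"tx": -4.9, "ty": -1.8, "tz": 0, "rx": 0, "ry": 0, "rz": 0, "gripper": 9.1}, {"tx": -4.9, "ty": -1.8, "tz": 0, "rx": 0, "ry": 0, "rz": 0, "gripper": 9.1}, {"tx": -4.9, "ty": -1.8, "tz": 0, "rx": 0, "ry": 0, "rz": 0, "gripper": 9.1}, {"tx": -4.8, "ty": -2.0, "tz": 0, "rx": 0, "ry": 0, "rz": 0, "gripper": 9.1}, {"tx": 0, "ty": 0, "tz": 0, "rx": 0, "ry": 0, "rz": -0.186, "gripper": 9.1}, {"tx": 0, "ty": 0, "tz": 0, "rx": 0, "ry": 0, "rz": -0.186, "gripper": 9.1}, {"tx": 0, "ty": 0, "tz": 0, "rx": 0, "ry": 0, "rz": -0.186, "gripper": 9.1}, {"tx": 0, "ty": 0, "tz": 0, "rx": 0, "ry": 0, "rz": -0.186, "gripper": 9.1}, {"tx": 0, "ty": 0, "tz": 0, "rx": 0, "ry": 0, "rz": -0.186, "gripper": 9.1}, {"tx": 0, "ty": 0, "tz": 0, "rx": 0, "ry": 0, "rz": -0.186, "gripper": 9.1}]}}

```text
t: 1.45
tcp_pos: [0.5008, -0.1949, 0.2144]
orientation: [0.222, 0.975, 0.0, -0.0]
force: [0.4, -0.4, 0.7]
width: 0.99
grasp_force: 0.0
```

```bash
python3 - <<'E'
from h import *
o=robot.get_obs(); im=robot.grab_frame("wrist"); cv2.imwrite("pics/w2.png",im); np.save("w2.npy",o,allow_pickle=True)
print(o["t"],o["tcp_pos"].round(4),R.from_quat(o["orientation"]).as_matrix().round(3).tolist(),o["joint_pos"].round(2),o["force"].round(2))
E
```

```text
1.45 [ 0.5008 -0.1949  0.2144] [[-0.901, 0.434, -0.0], [0.434, 0.901, 0.0], [0.001, 0.0, -1.0]] [-0.6   0.06  1.7   0.    1.38 -1.72] [ 0.39 -0.44  0.65]
```

View pics/w2.png

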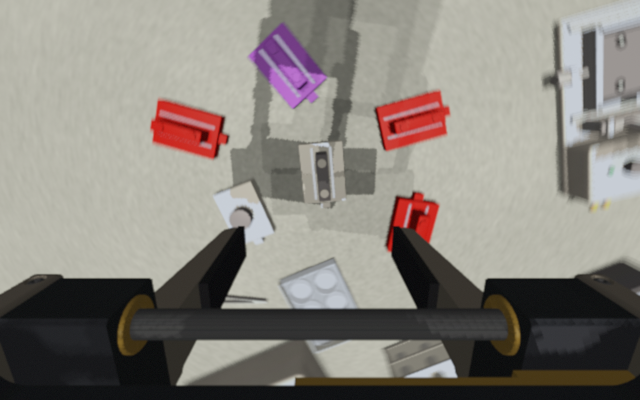

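The cartridge is centred at (322,172) with its ridge vertical and its lug at (323,206), pointing to -tool x as wanted. The blank is at (243,212).

```bash
python3 - <<'E'
from h import *
o=np.load("w2.npy",allow_pickle=True).item(); im=cv2.imread("pics/w2.png")
x0,y0=292,132; c=im[y0:y0+82,x0:x0+62]
hsv=cv2.cvtColor(c,cv2.COLOR_BGR2HSV)
print(hsv[40,::3].tolist()); print(hsv[::4,30].tolist())
cv2.imwrite("pics/w2c.png",cv2.resize(c,None,fx=7,fy=7,interpolation=cv2.INTER_CUBIC))
E
```

```text
[[34, 20, 88], [30, 20, 89], [30, 18, 100], [23, 24, 126], [22, 23, 169], [21, 24, 171], [22, 23, 170], [105, 10, 196], [22, 26, 106], [10, 11, 69], [8, 15, 70], [8, 15, 70], [20, 24, 95], [105, 11, 190], [21, 22, 162], [21, 26, 136], [21, 26, 139], [23, 27, 125], [30, 20, 103], [26, 19, 106], [33, 23, 99]]
[[27, 18, 157], [28, 19, 158], [27, 21, 133], [106, 16, 213], [25, 25, 132], [12, 22, 58], [0, 11, 70], [21, 25, 131], [23, 25, 133], [15, 18, 84], [8, 15, 70], [20, 11, 69], [0, 14, 75], [8, 11, 89], [12, 14, 89], [20, 24, 159], [19, 24, 149], [13, 18, 98], [102, 7, 183], [34, 12, 173], [27, 17, 169]]
```

View pics/w2c.png

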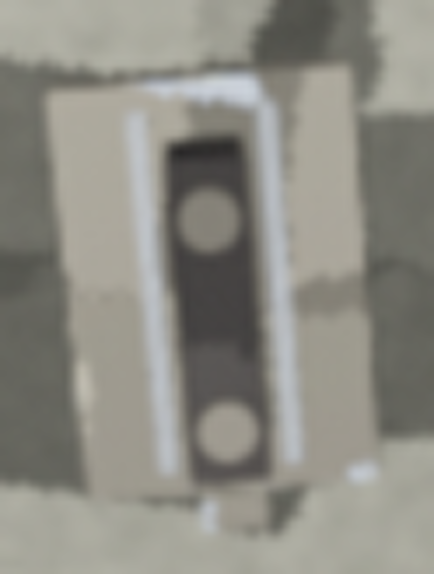

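Base-top corners in the crop are (48,92), (350,66), (378,480) and (90,497). Ridge-top corners are (167,148), (241,138), (270,474) and (192,483). The lug is at the bottom.

```bash
python3 - <<'E'
from h import *
o=np.load("w2.npy",allow_pickle=True).item(); Rt=R.from_quat(o["orientation"]).as_matrix()
f=lambda L,z:np.array([onz("wrist",(a/7+292,b/7+132),z,o) for a,b in L])
for L,z in(([(48,92),(350,66),(378,480),(90,497)],.018),([(167,148),(241,138),(270,474),(192,483)],.046)):
    q=f(L,z); c=q.mean(0); v=(q[2]+q[3]-q[0]-q[1])/2; w=(q[1]+q[2]-q[0]-q[3])/2
    print(c.round(4),np.linalg.norm(v).round(4),np.linalg.norm(w).round(4),"yaw",np.arctan2(v[1],v[0]).round(3), "yaw from w",(np.arctan2(w[1],w[0])).round(3),"tool shift",(Rt.T@(c-o["tcp_pos"])).round(4))
xt=-Rt[:,0]; print("tool -x yaw",np.arctan2(xt[1],xt[0]))
# dock from w1 rough
o0=robot.get_obs()
E
```

```text
[ 0.5027 -0.1879  0.018 ] 0.0749 0.0529 yaw -0.36 yaw from w 1.195 tool shift [0.0013 0.0071 0.1964]
[ 0.5011 -0.1874  0.046 ] 0.0571 0.0127 yaw -0.366 yaw from w 1.249 tool shift [0.003  0.0068 0.1684]
tool -x yaw -0.448666364188003
```

Emit:
{"api": "play_rows", "payload": {"commands": [{"tx": 0.2, "ty": 0.7, "tz": 0, "rx": 0, "ry": 0, "rz": -0.085, "gripper": 5}, {"tx": 0, "ty": 0, "tz": 4, "rx": 0, "ry": 0, "rz": 0, "gripper": 5}, {"tx": 0, "ty": 0, "tz": 4, "rx": 0, "ry": 0, "rz": 0, "gripper": 5}, {"tx": 0, "ty": 0, "tz": 4, "rx": 0, "ry": 0, "rz": 0, "gripper": 5}, {"tx": 0, "ty": 0, "tz": 4, "rx": 0, "ry": 0, "rz": 0, "gripper": 5}, {"tx": 0, "ty": 0, "tz": 2, "rx": 0, "ry": 0, "rz": 0, "gripper": 5}, {"tx": 0, "ty": 0, "tz": 1, "rx": 0, "ry": 0, "rz": 0, "gripper": 5}, {"tx": 0, "ty": 0, "tz": 0, "rx": 0, "ry": 0, "rz": 0, "gripper": 5}]}}

```text
t: 2.5
tcp_pos: [0.5021, -0.1877, 0.0244]
orientation: [0.184, 0.983, 0.0, -0.0]
force: [-0.2, -1.2, 0.1]
width: 0.542
grasp_force: 0.0
```

```bash
python3 - <<'E'
from h import *
o=robot.get_obs(); im=robot.grab_frame("wrist"); cv2.imwrite("pics/w3.png",im[150:400,200:440]); 
Rt=R.from_quat(o["orientation"]).as_matrix();print(Rt.T@(np.array([.502,-.1876,.024])-o["tcp_pos"]),np.arctan2(-Rt[1,0],-Rt[0,0]))
E
```

```text
[1.27462267e-04 8.72612936e-05 3.86467583e-04] -0.37088120487327136
```

View pics/w3.png

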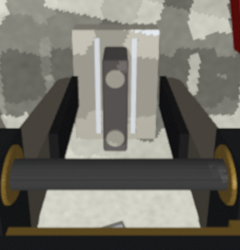

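The fingers straddle the ridge and are centred on it (ridge at (115,100) in the crop). Now close and lift.

Emit:
{"api": "play_rows", "payload": {"commands": [{"tx": 0, "ty": 0, "tz": 0, "rx": 0, "ry": 0, "rz": 0, "gripper": 0.8}, {"tx": 0, "ty": 0, "tz": 0, "rx": 0, "ry": 0, "rz": 0, "gripper": 0.8}, {"tx": 0, "ty": 0, "tz": 0, "rx": 0, "ry": 0, "rz": 0, "gripper": 0.8}, {"tx": 0, "ty": 0, "tz": 0, "rx": 0, "ry": 0, "rz": 0, "gripper": 0.8}, {"tx": 0, "ty": 0, "tz": -2, "rx": 0, "ry": 0, "rz": 0, "gripper": 0.8}, {"tx": 0, "ty": 0, "tz": -4, "rx": 0, "ry": 0, "rz": 0, "gripper": 0.8}, {"tx": 0, "ty": 0, "tz": -5.5, "rx": 0, "ry": 0, "rz": 0, "gripper": 0.8}, {"tx": 0, "ty": 0, "tz": -5.5, "rx": 0, "ry": 0, "rz": 0, "gripper": 0.8}, {"tx": 0, "ty": 0, "tz": -5.5, "rx": 0, "ry": 0, "rz": 0, "gripper": 0.8}, {"tx": 0, "ty": 0, "tz": -5.5, "rx": 0, "ry": 0, "rz": 0, "gripper": 0.8}]}}

```text
t: 3.8
tcp_pos: [0.5018, -0.1875, 0.306]
orientation: [0.184, 0.983, 0.0, -0.0]
force: [1.1, -0.7, -2.5]
width: 0.15
grasp_force: 30.0
```

Emit:
{"api": "play_rows", "payload": {"commands": [{"tx": 0.1, "ty": 5.1, "tz": 0, "rx": 0, "ry": 0, "rz": 0, "gripper": 0.8}, {"tx": 0.1, "ty": 5.1, "tz": 0, "rx": 0, "ry": 0, "rz": 0, "gripper": 0.8}, {"tx": 0.1, "ty": 5.1, "tz": 0, "rx": 0, "ry": 0, "rz": 0, "gripper": 0.8}, {"tx": 0.1, "ty": 5.1, "tz": 0, "rx": 0, "ry": 0, "rz": 0, "gripper": 0.8}, {"tx": 0.1, "ty": 5.1, "tz": 0, "rx": 0, "ry": 0, "rz": 0, "gripper": 0.8}, {"tx": 0.0, "ty": 5.1, "tz": 0, "rx": 0, "ry": 0, "rz": 0, "gripper": 0.8}, {"tx": 0, "ty": 5.1, "tz": 0, "rx": 0, "ry": 0, "rz": 0, "gripper": 0.8}, {"tx": 0, "ty": 0, "tz": 0, "rx": 0, "ry": 0, "rz": -0.15, "gripper": 0.8}, {"tx": 0, "ty": 0, "tz": 0, "rx": 0, "ry": 0, "rz": 0, "gripper": 0.8}]}}

```text
t: 4.92
tcp_pos: [0.6263, 0.1473, 0.3037]
orientation: [0.11, 0.994, -0.0, -0.001]
force: [0.4, -0.1, -1.2]
width: 0.146
grasp_force: 30.0
```

```bash
python3 - <<'E'
from h import *
o=robot.get_obs(); im=robot.grab_frame("wrist"); cv2.imwrite("pics/w4.png",im); np.save("w4.npy",o,allow_pickle=True)
print(o["t"],o["tcp_pos"].round(4),R.from_quat(o["orientation"]).as_matrix().round(3).tolist(),o["joint_pos"].round(2),o["force"].round(2),o["width"],o["grasp_force"])
E
```

```text
4.925 [0.6263 0.1473 0.3037] [[-0.976, 0.219, -0.002], [0.219, 0.976, -0.0], [0.001, -0.0, -1.0]] [ 0.04  0.3   1.26 -0.    1.59 -1.31] [ 0.37 -0.13 -1.23] 0.1458013847685583 29.998972713947296
```

View pics/w4.png

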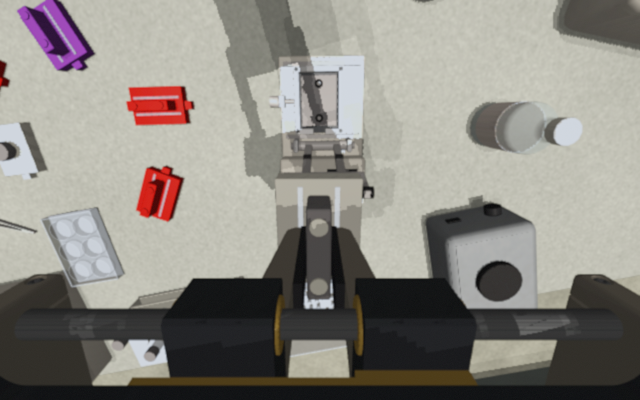

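The pocket's dark floor is centred at about (319,98), with the plate's -x edge along row 57 from column 280 to 363. The held cartridge is at (319,230). I'll zoom in on the pocket.

```bash
python3 - <<'E'
import cv2
im=cv2.imread("pics/w4.png")
cv2.imwrite("pics/w4c.png",cv2.resize(im[50:148,268:378],None,fx=6,fy=6,interpolation=cv2.INTER_CUBIC))
E
```

```text
(no output)
```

View pics/w4c.png

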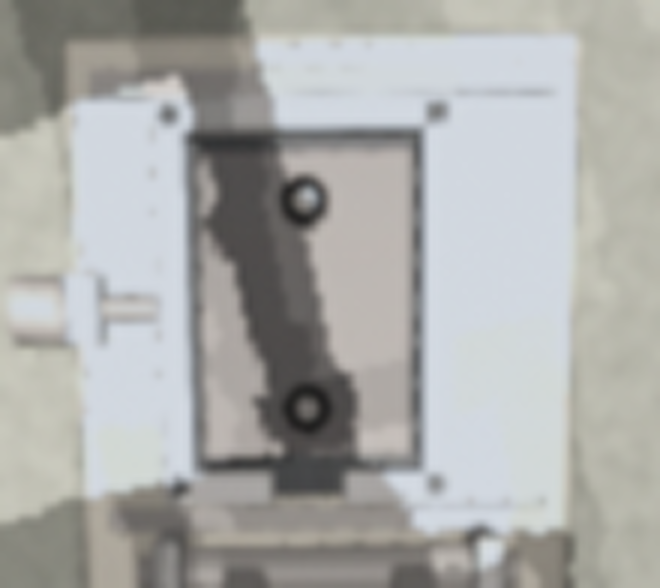

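Rim inner corners in the crop are (188,131), (424,129), (421,467) and (197,470), and the key slot is at the bottom at (308,475). The wall screws are at (168,113), (437,110), (436,484) and (180,488).

```bash
python3 - <<'E'
from h import *
o=np.load("w4.npy",allow_pickle=True).item(); Rt=R.from_quat(o["orientation"]).as_matrix(); T=o["tcp_pos"]
g=lambda a,b:((a+.5)/6-.5+268,(b+.5)/6-.5+50)
def rep(L,z):
    q=np.array([onz("wrist",g(*p),z,o) for p in L]); c=q.mean(0); v=(q[2]+q[3]-q[0]-q[1])/2; w=(q[1]+q[2]-q[0]-q[3])/2
    print(c.round(4),"L",np.linalg.norm(v).round(4),"W",np.linalg.norm(w).round(4),"yaw",np.arctan2(v[1],v[0]).round(4),(np.arctan2(w[1],w[0])-np.pi/2).round(4),"tool",(Rt.T@(c-T)*100).round(2))
rep([(188,131),(424,129),(421,467),(197,470)],.03)
rep([(168,113),(437,110),(436,484),(180,488)],.03)
rep([(66,40),(578,38),(567,530),(89,530)],.012)
print("tool -x yaw",np.arctan2(-Rt[1,0],-Rt[0,0]), proj("wrist",T-.0*Rt[:,0],o))
# held cartridge
im=cv2.imread("pics/w4.png"); G=cv2.cvtColor(im,cv2.COLOR_BGR2GRAY).astype(int)
zt=T[2]-.0244+.018
for x in(285,295,300,340,350,355): print(x,G[168:188,x].tolist())
print(G[186,262:300].tolist(),G[186,340:380].tolist())
for p in((275,176),(363,176)): print((Rt.T@(onz("wrist",p,zt,o)-T)*100).round(2))
E
```

```text
[0.5381 0.169  0.03  ] L 0.0762 W 0.0543 yaw -0.2106 -0.2099 tool [ 9.04  0.2  27.38]
[0.5381 0.1685 0.03  ] L 0.0843 W 0.062 yaw -0.2049 -0.2075 tool [ 9.03  0.15 27.38]
[0.5363 0.1739 0.012 ] L 0.1146 W 0.1215 yaw -0.2043 -0.2186 tool [ 9.33  0.64 29.18]
tool -x yaw -0.22039372334747098 [316.42493341 240.61442022]
285 [175, 187, 190, 181, 143, 105, 100, 102, 103, 105, 125, 160, 173, 176, 175, 175, 175, 175, 175, 175]
295 [159, 160, 163, 157, 129, 103, 101, 102, 103, 106, 126, 160, 173, 175, 175, 174, 175, 175, 175, 175]
300 [160, 159, 157, 147, 125, 104, 101, 103, 104, 104, 125, 160, 173, 175, 174, 175, 174, 175, 180, 192]
340 [83, 82, 83, 82, 85, 97, 103, 104, 104, 106, 126, 159, 173, 175, 174, 174, 174, 174, 176, 181]
350 [117, 63, 28, 55, 83, 99, 103, 102, 101, 103, 125, 159, 172, 174, 174, 174, 174, 174, 174, 174]
355 [112, 59, 34, 63, 90, 101, 104, 104, 104, 106, 126, 159, 172, 174, 174, 174, 174, 174, 174, 174]
[200, 198, 197, 197, 196, 188, 167, 151, 134, 130, 132, 133, 137, 154, 171, 175, 175, 175, 175, 175, 175, 174, 175, 175, 174, 175, 175, 175, 175, 175, 174, 174, 175, 175, 175, 177, 179, 180] [176, 174, 174, 174, 174, 174, 174, 174, 174, 174, 174, 174, 174, 174, 174, 174, 174, 174, 174, 175, 174, 163, 123, 70, 49, 50, 52, 60, 74, 102, 115, 117, 118, 139, 166, 177, 178, 176, 173, 171]
[ 3.95 -2.5   0.65]
[3.95 2.82 0.64]
```

Emit:
{"api": "play_rows", "payload": {"commands": [{"tx": 4.53, "ty": 0.02, "tz": 0, "rx": 0, "ry": 0, "rz": 0, "gripper": 0.8}, {"tx": 4.5, "ty": 0.03, "tz": 0, "rx": 0, "ry": 0, "rz": 0, "gripper": 0.8}, {"tx": 0, "ty": 0, "tz": 0, "rx": 0, "ry": 0, "rz": -0.012, "gripper": 0.8}, {"tx": 0, "ty": 0, "tz": 5, "rx": 0, "ry": 0, "rz": 0, "gripper": 0.8}, {"tx": 0, "ty": 0, "tz": 5, "rx": 0, "ry": 0, "rz": 0, "gripper": 0.8}, {"tx": 0, "ty": 0, "tz": 5, "rx": 0, "ry": 0, "rz": 0, "gripper": 0.8}, {"tx": 0, "ty": 0, "tz": 4, "rx": 0, "ry": 0, "rz": 0, "gripper": 0.8}, {"tx": 0, "ty": 0, "tz": 2.8, "rx": 0, "ry": 0, "rz": 0, "gripper": 0.8}, {"tx": 0, "ty": 0, "tz": 1.2, "rx": 0, "ry": 0, "rz": 0, "gripper": 0.8}, {"tx": 0, "ty": 0, "tz": 0, "rx": 0, "ry": 0, "rz": 0, "gripper": 0.8}]}}

```text
t: 6.22
tcp_pos: [0.5389, 0.1665, 0.0744]
orientation: [0.104, 0.995, -0.0, -0.0]
force: [0.6, 0.7, -1.2]
width: 0.152
grasp_force: 30.0
```

```bash
cat > s.py <<'E'
from h import *
o0=np.load("w4.npy",allow_pickle=True).item(); R0=R.from_quat(o0["orientation"]).as_matrix()
o=robot.get_obs();Rt=R.from_quat(o["orientation"]).as_matrix()
tgt=o0["tcp_pos"]+R0@np.array([.0903,.0005,0])
print("t",o["t"].round(2),"z",o["tcp_pos"][2].round(4),"rest tool cm",(Rt.T@(tgt-o["tcp_pos"])*100).round(3)[:2],"yaw",np.arctan2(-Rt[1,0],-Rt[0,0]).round(4),"tilt",Rt[:,2].round(4),"F tool",(Rt.T@o["force"]).round(2),"M",(Rt.T@o["wrist_torque"]).round(2), "w",o["width"].round(3))
E
python3 s.py
```

```text
Traceback (most recent call last):
  File "s.py", line 5, in <module>
    print("t",o["t"].round(2),"z",o["tcp_pos"][2].round(4),"rest tool cm",(Rt.T@(tgt-o["tcp_pos"])*100).round(3)[:2],"yaw",np.arctan2(-Rt[1,0],-Rt[0,0]).round(4),"tilt",Rt[:,2].round(4),"F tool",(Rt.T@o["force"]).round(2),"M",(Rt.T@o["wrist_torque"]).round(2), "w",o["width"].round(3))
              ^^^^^^^^^^^^
AttributeError: 'float' object has no attribute 'round'
```

Emit:
{"api": "play_rows", "payload": {"commands": [{"tx": 0.08, "ty": 0.1, "tz": 0.8, "rx": 0, "ry": 0, "rz": 0, "gripper": 0.8}, {"tx": 0, "ty": 0, "tz": 0.8, "rx": 0, "ry": 0, "rz": 0, "gripper": 0.8}, {"tx": 0, "ty": 0, "tz": 0, "rx": 0, "ry": 0, "rz": 0, "gripper": 0.8}, {"tx": 0, "ty": 0, "tz": 0, "rx": 0, "ry": 0, "rz": 0, "gripper": 0.8}]}}

```text
t: 6.72
tcp_pos: [0.5382, 0.1682, 0.0588]
orientation: [0.104, 0.995, 0.0, 0.0]
force: [-0.4, -0.2, -1.6]
width: 0.151
grasp_force: 30.0
```

```bash
sed -i 's/o\["t"\].round(2)/round(o["t"],2)/; s/o\["width"\].round(3)/round(o["width"],3)/' s.py; python3 s.py; python3 -c "
from h import *
cv2.imwrite('pics/s5.png',robot.grab_frame('side'))"
```

```text
t 6.72 z 0.0588 rest tool cm [-0.037 -0.06 ] yaw -0.2078 tilt [ 4.e-04  0.e+00 -1.e+00] F tool [ 0.31 -0.26  1.65] M [-0.07 -0.06  0.03] w 0.151
```

Emit:
{"api": "play_rows", "payload": {"commands": [{"tx": -0.02, "ty": -0.03, "tz": 0.15, "rx": 0, "ry": 0, "rz": 0, "gripper": 0.8}, {"tx": 0, "ty": 0, "tz": 0.15, "rx": 0, "ry": 0, "rz": 0, "gripper": 0.8}, {"tx": 0, "ty": 0, "tz": 0.15, "rx": 0, "ry": 0, "rz": 0, "gripper": 0.8}, {"tx": 0, "ty": 0, "tz": 0.1, "rx": 0, "ry": 0, "rz": 0, "gripper": 0.8}, {"tx": 0, "ty": 0, "tz": 0, "rx": 0, "ry": 0, "rz": 0, "gripper": 0.8}]}}

```text
t: 7.4
tcp_pos: [0.5381, 0.1678, 0.053]
orientation: [0.104, 0.995, -0.0, -0.0]
force: [-0.7, 0.7, -2.0]
width: 0.152
grasp_force: 30.0
```

```bash
python3 s.py
```

```text
t 7.4 z 0.053 rest tool cm [-0.026 -0.023] yaw -0.2078 tilt [-3.e-04 -0.e+00 -1.e+00] F tool [0.82 0.51 2.04] M [-0.07 -0.07  0.05] w 0.152
```

Emit:
{"api": "play_rows", "payload": {"commands": [{"tx": 0, "ty": 0, "tz": 0.1, "rx": 0, "ry": 0, "rz": 0, "gripper": 0.8}, {"tx": 0, "ty": 0, "tz": 0.1, "rx": 0, "ry": 0, "rz": 0, "gripper": 0.8}, {"tx": 0, "ty": 0, "tz": 0, "rx": 0, "ry": 0, "rz": 0, "gripper": 0.8}]}}

```text
t: 7.78
tcp_pos: [0.5381, 0.1678, 0.051]
orientation: [0.104, 0.995, -0.0, -0.0]
force: [-0.1, 0.6, -1.8]
width: 0.151
grasp_force: 30.0
```

```bash
python3 s.py
```

```text
t 7.78 z 0.051 rest tool cm [-0.027 -0.023] yaw -0.2078 tilt [-2.e-04 -1.e-04 -1.e+00] F tool [0.23 0.53 1.82] M [-0.07  0.02 -0.  ] w 0.151
```

Emit:
{"api": "play_rows", "payload": {"commands": [{"tx": 0, "ty": 0, "tz": 0.15, "rx": 0, "ry": 0, "rz": 0, "gripper": 0.8}, {"tx": 0, "ty": 0, "tz": 0.15, "rx": 0, "ry": 0, "rz": 0, "gripper": 0.8}, {"tx": 0, "ty": 0, "tz": 0.15, "rx": 0, "ry": 0, "rz": 0, "gripper": 0.8}, {"tx": 0, "ty": 0, "tz": 0.1, "rx": 0, "ry": 0, "rz": 0, "gripper": 0.8}, {"tx": 0, "ty": 0, "tz": 0, "rx": 0, "ry": 0, "rz": 0, "gripper": 0.8}]}}

```text
t: 8.4
tcp_pos: [0.5381, 0.1678, 0.0455]
orientation: [0.104, 0.995, -0.0, -0.0]
force: [0.6, 0.7, -1.5]
width: 0.151
grasp_force: 30.0
```

```bash
python3 s.py
```

```text
t 8.4 z 0.0455 rest tool cm [-0.024 -0.021] yaw -0.2078 tilt [-2.e-04  0.e+00 -1.e+00] F tool [-0.44  0.8   1.48] M [-0.11 -0.02  0.02] w 0.151
```

Emit:
{"api": "play_rows", "payload": {"commands": [{"tx": 0, "ty": 0, "tz": 0.05, "rx": 0, "ry": 0, "rz": 0, "gripper": 0.8}, {"tx": 0, "ty": 0, "tz": 0.05, "rx": 0, "ry": 0, "rz": 0, "gripper": 0.8}, {"tx": 0, "ty": 0, "tz": 0, "rx": 0, "ry": 0, "rz": 0, "gripper": 0.8}]}}

```text
t: 8.78
tcp_pos: [0.5383, 0.1678, 0.0449]
orientation: [0.104, 0.995, 0.0, 0.0]
force: [-0.7, -0.1, 0.1]
width: 0.151
grasp_force: 30.0
```

```bash
python3 s.py
```

```text
t 8.78 z 0.0449 rest tool cm [-0.015 -0.027] yaw -0.2078 tilt [ 2.e-04  0.e+00 -1.e+00] F tool [ 0.69 -0.29 -0.1 ] M [0.   0.06 0.03] w 0.151
```

Contact is felt: the cartridge's weight has come off the wrist at the expected height. Release, then look.

Emit:
{"api": "play_rows", "payload": {"commands": [{"tx": 0, "ty": 0, "tz": 0, "rx": 0, "ry": 0, "rz": 0, "gripper": 4}, {"tx": 0, "ty": 0, "tz": 0, "rx": 0, "ry": 0, "rz": 0, "gripper": 4}, {"tx": 0, "ty": 0, "tz": 0, "rx": 0, "ry": 0, "rz": 0, "gripper": 4}, {"tx": 0, "ty": 0, "tz": 0, "rx": 0, "ry": 0, "rz": 0, "gripper": 4}, {"tx": 0, "ty": 0, "tz": -1, "rx": 0, "ry": 0, "rz": 0, "gripper": 4}, {"tx": 0, "ty": 0, "tz": -4, "rx": 0, "ry": 0, "rz": 0, "gripper": 4}, {"tx": 0, "ty": 0, "tz": -5, "rx": 0, "ry": 0, "rz": 0, "gripper": 4}, {"tx": 0, "ty": 0, "tz": -5, "rx": 0, "ry": 0, "rz": 0, "gripper": 0}, {"tx": 0, "ty": 0, "tz": -5, "rx": 0, "ry": 0, "rz": 0, "gripper": 0}, {"tx": 0, "ty": 0, "tz": -5, "rx": 0, "ry": 0, "rz": 0, "gripper": 0}]}}

```text
t: 10.02
tcp_pos: [0.5379, 0.1678, 0.2972]
orientation: [0.104, 0.995, 0.0, 0.001]
force: [0.3, -0.2, 0.8]
width: 0.129
grasp_force: 0.0
```

```bash
python3 s.py; python3 - <<'E'
from h import *
o=robot.get_obs(); im=robot.grab_frame("wrist"); s=robot.grab_frame("side"); np.save("w6.npy",o,allow_pickle=True)
cv2.imwrite("pics/w6.png",im); cv2.imwrite("pics/s6.png",s)
a=cv2.resize(im[110:290,220:420],None,fx=2,fy=2); b=cv2.resize(s[90:210,240:373],None,fx=3,fy=3)
cv2.imwrite("pics/c6.png",np.hstack([a,b]))
E
```

```text
t 10.03 z 0.2972 rest tool cm [-0.044 -0.018] yaw -0.2078 tilt [ 1.2e-03  1.0e-04 -1.0e+00] F tool [-0.36 -0.15 -0.82] M [-0.04 -0.04 -0.  ] w 0.129
```

View pics/c6.png

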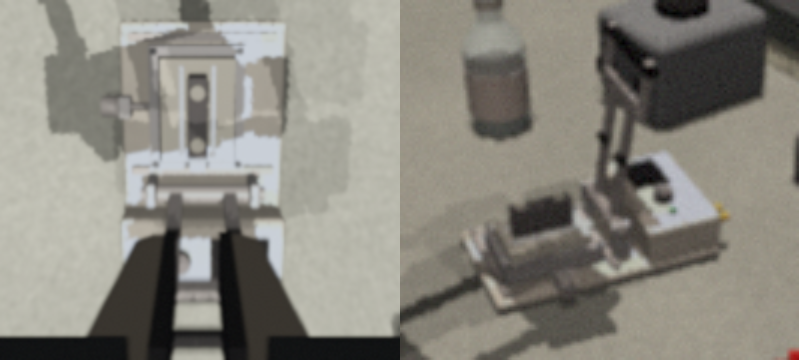

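The cartridge sits level in the pocket, lug end towards the hinge. The clamp stands upright, its bar running from (609,28) to (650,65) in the crop. I'll work out the bar's position by casting a ray onto the dock's mid-plane.

```bash
python3 - <<'E'
from h import *
a=-.2078; X=np.array([np.cos(a),np.sin(a),0]); Y=np.array([-X[1],X[0],0]); O=np.array([.5381,.1679,0])+.004*Y
o,v=ray("side",(240+229.5/3,90+46.5/3)); s=-(o-O)@Y/(v@Y); p=o+s*v; print("dock x,z",(p-O)@X,p[2], "angle",np.arctan2(p[2]-.04,.062-(p-O)@X))
E
```

```text
dock x,z 0.0912531005584699 0.19322585937397174 angle 1.7594411537402521
```

Emit:
{"api": "play_rows", "payload": {"commands": [{"tx": -4.2, "ty": 0.2, "tz": 0, "rx": 0, "ry": 0, "rz": 0, "gripper": 0}, {"tx": -4.2, "ty": 0.2, "tz": 0, "rx": 0, "ry": 0, "rz": 0, "gripper": 0}, {"tx": -4.1, "ty": 0, "tz": 0, "rx": 0, "ry": 0, "rz": 0, "gripper": 0}, {"tx": 0, "ty": 0, "tz": 0, "rx": 0, "ry": 0, "rz": 0, "gripper": 0}, {"tx": 0, "ty": 0, "tz": 4, "rx": 0, "ry": 0, "rz": 0, "gripper": 0}, {"tx": 0, "ty": 0, "tz": 4, "rx": 0, "ry": 0, "rz": 0, "gripper": 0}, {"tx": 0, "ty": 0, "tz": 2.5, "rx": 0, "ry": 0, "rz": 0, "gripper": 0}, {"tx": 0, "ty": 0, "tz": 1.4, "rx": 0, "ry": 0, "rz": 0, "gripper": 0}, {"tx": 0, "ty": 0, "tz": 0, "rx": 0, "ry": 0, "rz": 0, "gripper": 0}]}}

```text
t: 11.25
tcp_pos: [0.6603, 0.1462, 0.1752]
orientation: [0.104, 0.995, -0.0, -0.001]
force: [-0.9, -0.5, 0.1]
width: 0.006
grasp_force: 0.0
```

```bash
cat > d.py <<'E'
from h import *
a=-.2078; X=np.array([np.cos(a),np.sin(a),0]); Y=np.array([-X[1],X[0],0]); O=np.array([.5381,.1679,0])+.004*Y
o=robot.get_obs(); p=o["tcp_pos"]; Rt=R.from_quat(o["orientation"]).as_matrix()
print("t",round(o["t"],2),"dock mm",(np.array([(p-O)@X,(p-O)@Y,p[2]])*1000).round(1),"F dock",np.round([o["force"]@X,o["force"]@Y,o["force"][2]],1),"w",round(o["width"],3),"j",o["joint_pos"].round(2))
E
python3 d.py
```

```text
t 11.25 dock mm [124.1  -0.  175.2] F dock [-0.8 -0.7  0.1] w 0.006 j [ 0.04  0.45  1.32  0.    1.37 -1.32]
```

Emit:
{"api": "play_rows", "payload": {"commands": [{"tx": 1.0, "ty": 0, "tz": -0.3, "rx": 0, "ry": 0, "rz": 0, "gripper": 0}, {"tx": 0.8, "ty": 0, "tz": 0, "rx": 0, "ry": 0, "rz": 0, "gripper": 0}, {"tx": 0.8, "ty": 0, "tz": 0, "rx": 0, "ry": 0, "rz": 0, "gripper": 0}, {"tx": 0.8, "ty": 0, "tz": 0, "rx": 0, "ry": 0, "rz": 0, "gripper": 0}, {"tx": 0, "ty": 0, "tz": 0, "rx": 0, "ry": 0, "rz": 0, "gripper": 0}]}}

```text
t: 11.88
tcp_pos: [0.6273, 0.1532, 0.1788]
orientation: [0.104, 0.995, 0.0, -0.0]
force: [0.8, -0.3, 0.4]
width: 0.002
grasp_force: 0.1
```

```bash
python3 d.py
```

```text
t 11.88 dock mm [ 90.3   0.  178.8] F dock [ 0.9 -0.1  0.4] w 0.002 j [ 0.05  0.37  1.42  0.    1.36 -1.31]
```

Emit:
{"api": "play_rows", "payload": {"commands": [{"tx": 1.2, "ty": 0, "tz": 0, "rx": 0, "ry": 0, "rz": 0, "gripper": 0}, {"tx": 1.2, "ty": 0, "tz": 0, "rx": 0, "ry": 0, "rz": 0, "gripper": 0}, {"tx": 1.2, "ty": 0, "tz": 0, "rx": 0, "ry": 0, "rz": 0, "gripper": 0}, {"tx": 1.2, "ty": 0, "tz": 0, "rx": 0, "ry": 0, "rz": 0, "gripper": 0}, {"tx": 1.0, "ty": 0, "tz": 0, "rx": 0, "ry": 0, "rz": 0, "gripper": 0}, {"tx": 1.0, "ty": 0, "tz": 0.2, "rx": 0, "ry": 0, "rz": 0, "gripper": 0}, {"tx": 0, "ty": 0, "tz": 0, "rx": 0, "ry": 0, "rz": 0, "gripper": 0}]}}

```text
t: 12.75
tcp_pos: [0.5604, 0.1673, 0.1764]
orientation: [0.104, 0.995, 0.0, -0.001]
force: [-0.8, -0.3, -0.2]
width: 0.006
grasp_force: 0.0
```

```bash
python3 d.py; python3 - <<'E'
from h import *
s=robot.grab_frame("side"); cv2.imwrite("pics/s7.png",s)
G=cv2.cvtColor(s,cv2.COLOR_BGR2GRAY)
E
```

```text
t 12.75 dock mm [ 21.9   0.  176.4] F dock [-0.7 -0.5 -0.2] w 0.006 j [ 0.08  0.22  1.61  0.    1.32 -1.28]
```

Emit:
{"api": "play_rows", "payload": {"commands": [{"tx": 0.9, "ty": 0, "tz": 0.4, "rx": 0, "ry": 0, "rz": 0, "gripper": 0}, {"tx": 0.9, "ty": 0, "tz": 0.5, "rx": 0, "ry": 0, "rz": 0, "gripper": 0}, {"tx": 0.9, "ty": 0, "tz": 0.5, "rx": 0, "ry": 0, "rz": 0, "gripper": 0}, {"tx": 0, "ty": 0, "tz": 0, "rx": 0, "ry": 0, "rz": 0, "gripper": 0}]}}

```text
t: 13.3
tcp_pos: [0.5336, 0.1728, 0.1617]
orientation: [0.103, 0.995, -0.0, -0.001]
force: [0.6, -0.4, 0.1]
width: 0.003
grasp_force: 0.0
```

```bash
python3 d.py
```

```text
t 13.3 dock mm [-5.400e+00 -1.000e-01  1.617e+02] F dock [ 0.7 -0.3  0.1] w 0.003 j [ 0.1   0.17  1.69  0.    1.28 -1.27]
```

Emit:
{"api": "play_rows", "payload": {"commands": [{"tx": -0.3, "ty": 0, "tz": -2.5, "rx": 0, "ry": 0, "rz": 0, "gripper": 0}, {"tx": 0, "ty": 0, "tz": -3.0, "rx": 0, "ry": 0, "rz": 0, "gripper": 0}, {"tx": 2.4, "ty": 0, "tz": 0, "rx": 0, "ry": 0, "rz": 0, "gripper": 0}, {"tx": 0, "ty": 0, "tz": 0, "rx": 0, "ry": 0, "rz": 0, "gripper": 0}, {"tx": 0, "ty": 0, "tz": 0, "rx": 0, "ry": 0, "rz": 0, "gripper": 0}]}}

```text
t: 13.92
tcp_pos: [0.5146, 0.1767, 0.2171]
orientation: [0.104, 0.995, -0.0, -0.0]
force: [1.1, 0.3, 0.6]
width: 0.006
grasp_force: 0.0
```

```bash
python3 d.py; python3 - <<'E'
from h import *
exec(open("d.py").read().split("o=robot")[0].split("import *")[1])
s=robot.grab_frame("side"); w=robot.grab_frame("wrist"); cv2.imwrite("pics/s8.png",s); cv2.imwrite("pics/w8.png",w)
G=cv2.cvtColor(s,cv2.COLOR_BGR2GRAY).astype(int)
# darkness along predicted bar (y +-30mm) as function of angle
for a in np.arange(.5,1.85,.1):
    v=[]
    for y in np.linspace(-.034,.034,9):
        P=O+X*(.062-.154*np.cos(a))+Y*y+[0,0,.04+.154*np.sin(a)]
        u=proj("side",P).round().astype(int); v.append(G[u[1],u[0]])
    print(round(a,2),v)
E
```

```text
t 13.93 dock mm [-2.480e+01 -2.000e-01  2.171e+02] F dock [1.  0.5 0.6] w 0.006 j [ 0.11  0.08  1.68 -0.    1.38 -1.25]
0.5 [np.int64(151), np.int64(152), np.int64(151), np.int64(150), np.int64(151), np.int64(153), np.int64(154), np.int64(148), np.int64(146)]
0.6 [np.int64(147), np.int64(149), np.int64(151), np.int64(153), np.int64(155), np.int64(152), np.int64(149), np.int64(151), np.int64(151)]
0.7 [np.int64(153), np.int64(150), np.int64(149), np.int64(146), np.int64(152), np.int64(153), np.int64(153), np.int64(154), np.int64(149)]
0.8 [np.int64(159), np.int64(151), np.int64(89), np.int64(59), np.int64(60), np.int64(77), np.int64(104), np.int64(107), np.int64(130)]
0.9 [np.int64(69), np.int64(69), np.int64(83), np.int64(89), np.int64(93), np.int64(94), np.int64(97), np.int64(94), np.int64(90)]
1.0 [np.int64(48), np.int64(35), np.int64(8), np.int64(13), np.int64(2), np.int64(2), np.int64(16), np.int64(15), np.int64(11)]
1.1 [np.int64(111), np.int64(77), np.int64(72), np.int64(73), np.int64(81), np.int64(84), np.int64(89), np.int64(87), np.int64(76)]
1.2 [np.int64(147), np.int64(144)
[... 220 characters left out ...]
t64(149), np.int64(146)]
1.4 [np.int64(143), np.int64(148), np.int64(148), np.int64(147), np.int64(148), np.int64(144), np.int64(147), np.int64(144), np.int64(147)]
1.5 [np.int64(88), np.int64(114), np.int64(147), np.int64(154), np.int64(145), np.int64(146), np.int64(148), np.int64(149), np.int64(148)]
1.6 [np.int64(33), np.int64(22), np.int64(21), np.int64(22), np.int64(53), np.int64(109), np.int64(143), np.int64(150), np.int64(149)]
1.7 [np.int64(29), np.int64(39), np.int64(40), np.int64(42), np.int64(41), np.int64(42), np.int64(46), np.int64(41), np.int64(39)]
1.8 [np.int64(36), np.int64(43), np.int64(40), np.int64(43), np.int64(43), np.int64(39), np.int64(39), np.int64(56), np.int64(58)]
```

The dark line of the bar shows the clamp at 1.0 rad, as planned. Now press it down from above along its arc.

Emit:
{"api": "play_rows", "payload": {"commands": [{"tx": 0, "ty": 0, "tz": 3.0, "rx": 0, "ry": 0, "rz": 0, "gripper": 0}, {"tx": 0, "ty": 0, "tz": 0.5, "rx": 0, "ry": 0, "rz": 0, "gripper": 0}, {"tx": 1.1, "ty": 0, "tz": 1.5, "rx": 0, "ry": 0, "rz": 0, "gripper": 0}, {"tx": 1.1, "ty": 0, "tz": 1.1, "rx": 0, "ry": 0, "rz": 0, "gripper": 0}, {"tx": 1.1, "ty": 0, "tz": 1.1, "rx": 0, "ry": 0, "rz": 0, "gripper": 0}, {"tx": 0.9, "ty": 0, "tz": 1.2, "rx": 0, "ry": 0, "rz": 0, "gripper": 0}, {"tx": 0, "ty": 0, "tz": 0, "rx": 0, "ry": 0, "rz": 0, "gripper": 0}]}}

```text
t: 14.9
tcp_pos: [0.4729, 0.1855, 0.133]
orientation: [0.104, 0.995, -0.0, -0.001]
force: [0.0, -0.4, 0.4]
width: 0.005
grasp_force: 0.0
```

```bash
python3 d.py
```

```text
t 14.9 dock mm [-67.5  -0.2 133. ] F dock [ 0.1 -0.4  0.4] w 0.005 j [ 0.14  0.07  1.87 -0.    1.21 -1.23]
```

Emit:
{"api": "play_rows", "payload": {"commands": [{"tx": 0.8, "ty": 0, "tz": 1.3, "rx": 0, "ry": 0, "rz": 0, "gripper": 0}, {"tx": 0.7, "ty": 0, "tz": 1.4, "rx": 0, "ry": 0, "rz": 0, "gripper": 0}, {"tx": 0.5, "ty": 0, "tz": 1.4, "rx": 0, "ry": 0, "rz": 0, "gripper": 0}, {"tx": 0.3, "ty": 0, "tz": 1.4, "rx": 0, "ry": 0, "rz": 0, "gripper": 0}, {"tx": 0, "ty": 0, "tz": 0.7, "rx": 0, "ry": 0, "rz": 0, "gripper": 0}, {"tx": 0, "ty": 0, "tz": 0, "rx": 0, "ry": 0, "rz": 0, "gripper": 0}]}}

```text
t: 15.65
tcp_pos: [0.4507, 0.1901, 0.0709]
orientation: [0.104, 0.995, -0.0, -0.0]
force: [-0.4, 0.2, 0.0]
width: 0.001
grasp_force: 0.0
```

```bash
python3 d.py
```

```text
t 15.65 dock mm [-90.1  -0.3  70.9] F dock [-0.5  0.1  0. ] w 0.001 j [ 0.15  0.11  1.96 -0.    1.08 -1.21]
```

Emit:
{"api": "play_rows", "payload": {"commands": [{"tx": 0, "ty": 0, "tz": 0.4, "rx": 0, "ry": 0, "rz": 0, "gripper": 0}, {"tx": 0, "ty": 0, "tz": 0.4, "rx": 0, "ry": 0, "rz": 0, "gripper": 0}, {"tx": 0, "ty": 0, "tz": 0.3, "rx": 0, "ry": 0, "rz": 0, "gripper": 0}, {"tx": 0, "ty": 0, "tz": 0.2, "rx": 0, "ry": 0, "rz": 0, "gripper": 0}]}}

```text
t: 16.15
tcp_pos: [0.4509, 0.1904, 0.059]
orientation: [0.104, 0.995, 0.0, -0.0]
force: [-3.8, 0.0, 7.7]
width: 0.005
grasp_force: 3.5
```

Emit:
{"api": "play_rows", "payload": {"commands": [{"tx": 0, "ty": 0, "tz": 0.2, "rx": 0, "ry": 0, "rz": 0, "gripper": 0}, {"tx": 0, "ty": 0, "tz": 0.1, "rx": 0, "ry": 0, "rz": 0, "gripper": 0}]}}

```text
t: 16.4
tcp_pos: [0.4506, 0.1905, 0.0561]
orientation: [0.104, 0.995, 0.0, -0.001]
force: [-3.5, 0.7, 6.1]
width: 0.002
grasp_force: 3.4
```

Contact with the cartridge is felt (6 to 8 N), and it is driving down. I'll continue in small steps.

Emit:
{"api": "play_rows", "payload": {"commands": [{"tx": 0, "ty": 0, "tz": 0.2, "rx": 0, "ry": 0, "rz": 0, "gripper": 0}, {"tx": 0, "ty": 0, "tz": 0.2, "rx": 0, "ry": 0, "rz": 0, "gripper": 0}, {"tx": 0, "ty": 0, "tz": 0.1, "rx": 0, "ry": 0, "rz": 0, "gripper": 0}]}}

```text
t: 16.77
tcp_pos: [0.4502, 0.1905, 0.0509]
orientation: [0.104, 0.995, 0.0, -0.001]
force: [-5.0, 0.3, 6.5]
width: 0.005
grasp_force: 3.5
```

Emit:
{"api": "play_rows", "payload": {"commands": [{"tx": 0, "ty": 0, "tz": 0.1, "rx": 0, "ry": 0, "rz": 0, "gripper": 0}, {"tx": 0, "ty": 0, "tz": 0.1, "rx": 0, "ry": 0, "rz": 0, "gripper": 0}]}}

```text
t: 17.02
tcp_pos: [0.4501, 0.1906, 0.0489]
orientation: [0.104, 0.995, 0.0, -0.001]
force: [-4.3, 0.8, 7.3]
width: 0.008
grasp_force: 3.5
```

Emit:
{"api": "play_rows", "payload": {"commands": [{"tx": 0, "ty": 0, "tz": 0.1, "rx": 0, "ry": 0, "rz": 0, "gripper": 0}, {"tx": 0, "ty": 0, "tz": 0.05, "rx": 0, "ry": 0, "rz": 0, "gripper": 0}]}}

```text
t: 17.27
tcp_pos: [0.45, 0.1906, 0.0473]
orientation: [0.104, 0.995, 0.0, -0.001]
force: [-5.4, 0.3, 5.5]
width: 0.008
grasp_force: 3.4
```

Emit:
{"api": "play_rows", "payload": {"commands": [{"tx": 0, "ty": 0, "tz": 0.05, "rx": 0, "ry": 0, "rz": 0, "gripper": 0}, {"tx": 0, "ty": 0, "tz": 0.05, "rx": 0, "ry": 0, "rz": 0, "gripper": 0}]}}

```text
t: 17.52
tcp_pos: [0.45, 0.1906, 0.0463]
orientation: [0.104, 0.995, 0.0, -0.001]
force: [-4.5, 0.8, 7.5]
width: 0.006
grasp_force: 3.5
```

Emit:
{"api": "play_rows", "payload": {"commands": [{"tx": 0, "ty": 0, "tz": 0.05, "rx": 0, "ry": 0, "rz": 0, "gripper": 0}]}}

```text
t: 17.65
tcp_pos: [0.45, 0.1906, 0.0458]
orientation: [0.104, 0.995, 0.0, -0.001]
force: [-5.4, 1.1, 6.6]
width: 0.004
grasp_force: 3.5
```

Emit:
{"api": "play_rows", "payload": {"commands": [{"tx": 0, "ty": 0, "tz": 0.05, "rx": 0, "ry": 0, "rz": 0, "gripper": 0}]}}

```text
t: 17.77
tcp_pos: [0.45, 0.1906, 0.0454]
orientation: [0.104, 0.995, 0.0, -0.001]
force: [-4.5, 1.4, 7.7]
width: 0.007
grasp_force: 3.9
```

Emit:
{"api": "play_rows", "payload": {"commands": [{"tx": 0, "ty": 0, "tz": 0.04, "rx": 0, "ry": 0, "rz": 0, "gripper": 0}]}}

```text
t: 17.9
tcp_pos: [0.4499, 0.1906, 0.0451]
orientation: [0.104, 0.995, 0.0, -0.001]
force: [-6.5, 0.2, 9.1]
width: 0.004
grasp_force: 4.8
```

Emit:
{"api": "play_rows", "payload": {"commands": [{"tx": 0, "ty": 0, "tz": 0.04, "rx": 0, "ry": 0, "rz": 0, "gripper": 0}]}}

```text
t: 18.02
tcp_pos: [0.45, 0.1906, 0.0449]
orientation: [0.104, 0.995, -0.0, -0.001]
force: [-6.6, 0.4, 10.4]
width: 0.002
grasp_force: 5.6
```

Emit:
{"api": "play_rows", "payload": {"commands": [{"tx": 0, "ty": 0, "tz": 0.03, "rx": 0, "ry": 0, "rz": 0, "gripper": 0}, {"tx": 0, "ty": 0, "tz": 0, "rx": 0, "ry": 0, "rz": 0, "gripper": 0}]}}

```text
t: 18.27
tcp_pos: [0.45, 0.1906, 0.0448]
orientation: [0.104, 0.995, -0.0, -0.001]
force: [-7.5, 0.9, 10.5]
width: 0.003
grasp_force: 5.7
```

Emit:
{"api": "play_rows", "payload": {"commands": [{"tx": 0, "ty": 0, "tz": 0.06, "rx": 0, "ry": 0, "rz": 0, "gripper": 0}, {"tx": 0, "ty": 0, "tz": 0, "rx": 0, "ry": 0, "rz": 0, "gripper": 0}]}}

```text
t: 18.52
tcp_pos: [0.45, 0.1906, 0.0444]
orientation: [0.104, 0.995, -0.0, -0.001]
force: [-7.8, 0.0, 13.8]
width: -0.0
grasp_force: 6.8
```

The stop is felt, with force rising from 7 to 14 N over about 1.4 mm. I'll back off straight up and check.

Emit:
{"api": "play_rows", "payload": {"commands": [{"tx": 0, "ty": 0, "tz": -0.1, "rx": 0, "ry": 0, "rz": 0, "gripper": 0}, {"tx": 0, "ty": 0, "tz": -0.5, "rx": 0, "ry": 0, "rz": 0, "gripper": 0}, {"tx": 0.5, "ty": 0, "tz": -2, "rx": 0, "ry": 0, "rz": 0, "gripper": 0}, {"tx": 0.5, "ty": 0, "tz": -5, "rx": 0, "ry": 0, "rz": 0, "gripper": 0}, {"tx": 0, "ty": 0, "tz": -5, "rx": 0, "ry": 0, "rz": 0, "gripper": 0}, {"tx": 0, "ty": 0, "tz": -5, "rx": 0, "ry": 0, "rz": 0, "gripper": 0}, {"tx": -2, "ty": 0, "tz": -2, "rx": 0, "ry": 0, "rz": 0, "gripper": 0}, {"tx": 0, "ty": 0, "tz": 0, "rx": 0, "ry": 0, "rz": 0, "gripper": 0}]}}

```text
t: 19.52
tcp_pos: [0.4625, 0.1881, 0.2412]
orientation: [0.104, 0.995, 0.0, 0.002]
force: [-0.1, 0.2, -0.2]
width: 0.008
grasp_force: 0.0
```

```bash
python3 - <<'E'
from h import *
exec(open("d.py").read().split("import *")[1])
s={n:robot.grab_frame(n) for n in("side","scene")}
for n in s:
  cv2.imwrite(f"pics/{n}9.png",s[n])
  G=cv2.cvtColor(s[n],cv2.COLOR_BGR2GRAY).astype(np.float32)
  for a in np.arange(-.04,.13,.02):
    v=[]
    for y in np.linspace(-.025,.025,9):
        P=O+X*(.062-.154*np.cos(a))+Y*y+[0,0,.04+.154*np.sin(a)]
        u=proj(n,P); v.append(cv2.remap(G,np.float32([[u[0]]]),np.float32([[u[1]]]),1)[0,0])
    print(n,round(a,2),np.mean(v).round(0))
E
```

```text
t 19.52 dock mm [-7.810e+01  1.000e-01  2.412e+02] F dock [-0.1  0.2 -0.2] w 0.008 j [ 0.14 -0.06  1.77 -0.    1.43 -1.22]
side -0.04 10.0
side -0.02 7.0
side 0.0 8.0
side 0.02 11.0
side 0.04 14.0
side 0.06 19.0
side 0.08 30.0
side 0.1 46.0
side 0.12 66.0
scene -0.04 26.0
scene -0.02 20.0
scene 0.0 20.0
scene 0.02 21.0
scene 0.04 25.0
scene 0.06 30.0
scene 0.08 37.0
scene 0.1 46.0
scene 0.12 56.0
```

The bar is darkest at an angle of about 0 in both views, so the clamp is shut and stays there. Handing in.

```bash
python3 -c "
from plant import robot
print(robot.job_done())"
```

```text
the job is handed in; nothing more can be done
None
```

The job is handed in: the perfusion cartridge is in the pocket, key lug towards the hinge, and the clamp is shut. I pressed the bar to about 14 N; the force rose from 7 to 14 N over the last 1.4 mm, so it felt bottomed. Two camera views put the clamp at about 0 rad; whether the cartridge is fully home was felt rather than seen, and no verdict was returned.

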